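Re-set a clamped detector carriage on an optical rail

ROBOT

A 6-joint arm with a two-finger parallel gripper is mounted at the origin on the work surface. World frame = base frame: x ahead of the robot, y to its left, z up, the work surface at z = 0. Lengths are in m, angles in rad, forces in N, time in s.
With the tool pointing down it reaches from about 0.425 to 0.95 m from the base axis. Payload 3.5 kg.
Tool frame: the origin (TCP) lies at the very end of the fingers, on their centre line; the grasp point (between the pads) lies 19 mm behind it (ctrl.pinch_z is the distance from the TCP to the grasp point, in m); z points along the fingers, y is the line along which they close (so a half turn about z gives the same grasp; the last joint's range is limited). The gripper opens to 85 mm and grips with 20 to 120 N. Pads are 22 mm wide; open, the fingers measure 114 mm over their backs; the gripper's body (76 mm by 85 mm) begins 54 mm behind the grasp point. The pads swing forward as they close: fully open they stand 13 mm farther back than shut.
Start: joints at [1.024, 0.286, 1.577, -0, 1.279, -0.15], TCP at [0.261, 0.623, 0.231] pointing down, gripper open.
Joint ranges: [-2.77, 2.77], [-0.9, 2.22], [0.21, 2.48], [-1.53, 4.67], [0.24, 2.81], [-2.84, 2.84]. Speed limits (rad/s): [2.79, 2.79, 3.14, 3.14, 3.14, 3.14].

INTERFACE

Orientations are given as a unit quaternion [x, y, z, w].
In Python, from plant import ctrl gives the robot as it stands. The module is installed in compiled form; this text tells all that it offers.
- The arm moves only by the shell command python3 -m crank 'ROWS' [OPENING] [FORCE]. ROWS is JSON, a list of rows, each a list of 6 numbers: the shift along the tool's x, y, z in cm, then the turn, a rotation vector about the tool's x, y, z in rad. In form: [[tx, ty, tz, rx, ry, rz], ...]. A call has 1 to 10 rows; each row is the pose to reach, as a shift and turn from the pose commanded when the call began, along the tool's axes at that moment; what a row does not reach only later rows make up. A row lasts 1/10 s, in which the tool goes at most 50 mm and 8.59 degrees, less where a joint would pass 70% of its speed; a pose out of reach is approached as far as the arm can. A call with a gripper value outside its range is refused whole. OPENING is the opening, from 0 (shut) to 1 (fully open), set as the call begins (- or left out, the last holds). The fingers move at their own pace and stop on an object; FORCE is the grip in N (left out, the last holds). Time passes only in rows, so rows that repeat a pose let the fingers close. It gives the time, the measured TCP pose, the force, the opening and the grip force at its end, in the units of the state.
- ctrl.get_state(): the state, without advancing time (a new reading comes with each control period).
- ctrl.read_camera(name): name is "scene" or "top"; returns (picture, depth): 384x512x3 uint8, blue, green, red; 384x512 float32, m along the optical axis (not along the pixel's ray), 0 where there is no reading.
- ctrl.camera_info(name): a dict with "K" (3x3 intrinsics, pixels), "k1" (the pictures are not rectified: a ray, as slopes to the right and down, at radius r is drawn at 1 + k1 r^2 times it, then the intrinsics apply), "origin" and "orientation" of the camera in the world. Camera axes: x right, y down, z forward; pixel columns grow to the right and rows downward; lengths in m; the calibration is good to about 2 mm. A picture is of the moment at which its call begins. camera_info takes no time and is no camera call.
- ctrl.sign_off(): hands the job in; it is judged then, once.
The state is a dict: "time": time; "qpos": joint angles; "dq": joint speeds; "joint_efforts": joint torques, N m; "eef_pos": TCP position; "tcp_rot": TCP orientation; "contact_force": force on the tool from outside, world axes, zero at the start; "wrist_torque": the same for the moment, N m; "opening": opening from 0.0 (shut) to 1.0 (fully open); "finger_force": force on a finger pad.
Only numpy, scipy, OpenCV 4.12 (cv2) and the standard library are available. Lean on these libraries where they do the work, as an engineer would, in place of code of your own. Each camera call takes 0.05 s, during which the arm holds its last target. There are 200 camera calls.

TASK

On the optical rail, free the clamp knob of the carriage that carries the square detector, slide that carriage along until its rubber bumper touches the bumper of the lens carriage, gently enough that the lens carriage is not pushed along, and then tighten the same knob until it comes up hard, so that the detector carriage is locked there. Do not turn the lens carriage's knob, and leave everything else where it stands.

Things in the scene. Friction and masses are not known exactly. Their poses are not given: they have to be found in the camera images.
- rail: Flat aluminium optical rail, 110 x 460 x 25 mm, fixed to the table; origin at the centre of its underside. Its y axis runs along the rail, from the detector carriage to the lens carriage; x points to the side away from the robot; its top is 25 mm above the table.
- strip: Plain steel strip, 30 mm wide, let into the rail's top under the knobs, 30 mm to the robot's side of the rail's middle. The foot of the detector's clamp screw presses on it. The strip is uneven: the knob angle at which the foot bites differs from time to time and from place to place along the rail (the start angle may be slack elsewhere) and must be felt.
- detector_carriage: Black carriage that slides along the rail's y: plate 145 mm (across) x 60 mm, top 16 mm above the rail's top. Origin on the rail's centre line, at the rail's top, mid-plate. Clamp knob on a boss at x = -30 mm, square detector head (38 x 24 x 38 mm, top 94 mm above the rail's top) on a post at x = +65 mm. Free, it slides with 2 to 4 N, by pull or push on its knob; clamped, it holds 15 N or more.
- clamp_knob: Clamp knob of the detector carriage, black: disc of radius 20 mm, 8 mm high, with an upright grip bar 42 mm long (knob's x axis), 14 mm thick (its y), from 8 to 44 mm above the origin. Origin on the turning axis at the disc's underside, about 63 mm above the table. Clockwise from above tightens (it sinks 2.5 mm per rad). Starts tight; 0.3 to 1.5 rad anticlockwise frees it.
- clamp_grip (a point): Point on that knob's axis in its grip bar, 30 mm above the knob's origin, about 93 mm above the table: where to grip, across the bar's 14 mm. The torque held on the knob stays below 0.15 N m while it is free and as its foot begins to bite; fully tightened it comes up hard (past 0.3 N m). It turns at least 2.3 rad anticlockwise from its start. A tug of 15 N shows if it is clamped.
- detector_bumper (a point): Centre of the end face of the rubber bumper (14 mm wide, 13 mm high) on the detector carriage, which looks along the rail's +y; 55 mm from the middle of the plate.
- lens_bumper (a point): Centre of the end face of the like bumper on the lens carriage, which looks along the rail's -y towards the detector carriage. The two points meet when the bumpers touch.
- lens_carriage: The other black carriage on the rail, of the same form, with a round lens in a ring (38 mm across) on its post and a like knob. Origin on the rail's centre line, at the rail's top, mid-plate. It is held only lightly: a push of more than about 14 N shifts it. To be left where it is.
- lens_knob (a joint): Angle of the lens carriage's knob (rad), 0 at the start, clockwise from above positive. To be left alone.
- square_detector: Bystander, loose: spare detector with a 40 mm square head on a post with a flat steel foot 75 x 26 mm, 105 mm tall, origin under its foot.
- round_detector: Bystander, loose: spare detector with a round head 40 mm across on a like post and foot, 105 mm tall, origin under its foot.
- lens_cap: Bystander, loose: black lens cap, a disc 38 mm across and 12 mm high, origin at its underside.
- post_holder: Bystander, loose: empty post holder, upright, 25 mm in diameter with a 32 mm foot, 50 mm tall, origin at its underside.
- hex_driver: Bystander, loose: hex driver with a black handle, 190 mm long, lying on the table, origin under its middle.
- optics_box: Bystander, loose: grey box for optics, 60 x 60 x 30 mm, origin at its underside.

How it is judged:
On the way, in this order (a step that is already met when the one before it is completed fails the run):
1. the detector carriage's clamp is free: its screw no longer presses on the strip (contact force between clamp_knob and strip below 0.5 N), for 0.2 s.
2. the detector carriage's bumper meets the lens carriage's bumper (within 3 mm) (distance between detector_bumper and lens_bumper below 0.003 m), for 0.2 s.
3. the detector carriage is clamped again (the screw presses on the strip with more than 25 N) (contact force between clamp_knob and strip above 25 N), for 0.3 s.
At the end, for the whole second after the job is handed in: The two bumpers meet within 3 mm, the detector carriage's screw presses on the strip with more than 25 N, the lens carriage is within 4 mm of where it was, and carriage and knob are at rest and released (distance between detector_bumper and lens_bumper below 0.003 m and contact force between clamp_knob and strip above 25 N and distance of lens_bumper from where it was at the start of the episode below 0.004 m and linear speed of detector_carriage below 0.01 m/s and angular speed of clamp_knob below 0.05 rad/s); the robot touches nothing.
It fails at once if the lens carriage pushed more than 4 mm along (distance of lens_bumper from where it was at the start of the episode above 0.004 m).
It fails at once if the lens carriage's knob turned by more than 0.25 rad (value of joint lens_knob above 0.25 rad or value of joint lens_knob below -0.25 rad).
It fails at once if a bystander moved by more than 20 mm (distance of any of square_detector, round_detector, lens_cap, post_holder, hex_driver, optics_box from where it was at the start of the episode above 0.02 m).
It also fails if it takes over 70 s, if anything falls off the work surface, if the arm or the gripper's body presses on something with over 40 N, if the wrist force passes 120 N, or if a joint passes its speed limit or range.

## Working session

There is one attempt and no reset: what is moved stays moved. The work goes in short steps, Python scripts to look and compute and a shell command to move; the robot and the scene stay as the last step left them, time stands still between calls to the robot, and variables do not carry over. Pictures are saved under pics/ and viewed, at most 10 in all, crops included, and the job is handed in when it is done.

```bash
mkdir -p pics; cat > h.py <<'E'
import numpy as np,cv2
from scipy.spatial.transform import Rotation as R
from plant import ctrl
def unproj(name,uv,depth=None,z=None):
    c=ctrl.camera_info(name);K=np.array(c["K"])
    uv=np.array(uv,float).reshape(-1,1,2)
    n=cv2.undistortPoints(uv,K,np.array([c["k1"],0,0,0.]))[:,0]
    d=np.c_[n,np.ones(len(n))]; o=np.array(c["orientation"]);M=R.from_quat(o).as_matrix() if o.size==4 else o
    w=d@M.T;O=np.array(c["origin"])
    if depth is not None: return O+w*np.array(depth).reshape(-1,1)
    return O+w*((z-O[2])/w[:,2])[:,None]
E
python3 - <<'E'
from h import *
for n in("scene","top"):
    p,d=ctrl.read_camera(n);cv2.imwrite(f"pics/{n}0.png",p);np.save(f"{n}0.npy",d)
    c=ctrl.camera_info(n);print(n,c)
s=ctrl.get_state();print(s)
E
```

```text
scene {'K': array([[449.2363193 ,   0.        , 257.40241198],
       [  0.        , 449.2363193 , 196.75883884],
       [  0.        ,   0.        ,   1.        ]]), 'k1': -0.1805940772613407, 'origin': array([ 1.24322118, -0.12477888,  1.089945  ]), 'orientation': array([ 0.67532825,  0.67225572, -0.21732188, -0.21160153])}
top {'K': array([[432.44559863,   0.        , 254.80122934],
       [  0.        , 432.44559863, 195.50479217],
       [  0.        ,   0.        ,   1.        ]]), 'k1': -0.014588959729951306, 'origin': array([ 0.35239116, -0.12366783,  0.97980235]), 'orientation': array([ 0.70534435, -0.7003878 ,  0.07886729, -0.07567183])}
{'time': 0.1, 'qpos': array([ 1.02399604e+00,  2.87118926e-01,  1.57806343e+00,  7.41281803e-06,
        1.27857174e+00, -1.50040709e-01]), 'dq': array([-3.92603257e-04, -2.33351057e-03, -2.91781776e-03, -2.30907538e-04,
        1.38094780e-04,  2.59655383e-06]), 'joint_efforts': array([ 1.07698484e-03, -4.07296300e+01, -2.93697810e+01, -1.28264469e-04,
        3.40286388e-03,  7.13537005e-06]), 'eef_pos': array([0.26052208, 0.62204755, 0.23003981]), 'tcp_rot': array([ 1.97082090e-01,  9.80386394e-01, -1.01457279e-03, -3.72307917e-04]), 'contact_force': array([0.3224811 , 0.66361586, 0.08710077]), 'wrist_torque': array([-0.01859451,  0.02043246, -0.01201309]), 'finger_force': 0.0, 'opening': 0.9973776731566822}
```

View pics/top0.png

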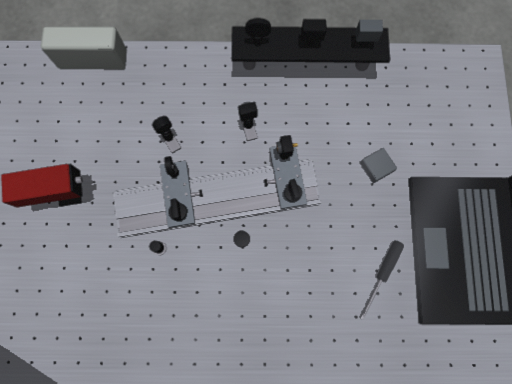

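View pics/scene0.png

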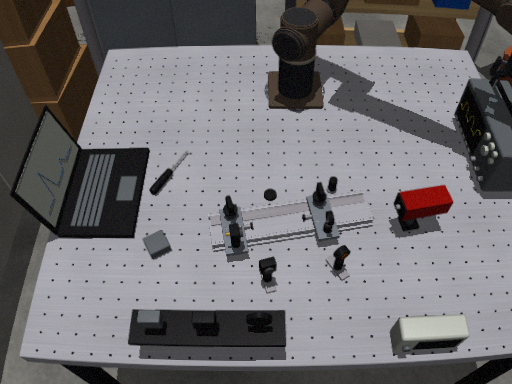

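The top view shows the rail running from (117,220) to (318,185). The right carriage, with its square head near (286,146) and knob near (292,190), looks like the detector's. The left one, with its knob near (176,210), looks like the lens carriage. I'll enlarge to confirm.

```bash
python3 - <<'E'
from h import *
p=cv2.imread("pics/top0.png")[130:245,150:325]
cv2.imwrite("pics/topc.png",cv2.resize(p,(787,517),interpolation=cv2.INTER_CUBIC))
p=cv2.imread("pics/scene0.png")[175:265,205:365]
cv2.imwrite("pics/scenec.png",cv2.resize(p,(800,450),interpolation=cv2.INTER_CUBIC))
d=np.load("top0.npy")
v,u=np.mgrid[130:245,100:330];dd=d[130:245,100:330].ravel()
P=unproj("top",np.c_[u.ravel(),v.ravel()],depth=dd)
uv=np.c_[u.ravel(),v.ravel()]
z=P[:,2]
for r in(range(275,310),range(160,195)):
    m=(z>.095)&(z<.115)&np.isin(uv[:,0],r)&(uv[:,1]>172)
    print(m.sum(),P[m].mean(0),uv[m].mean(0)); q=P[m][:,:2]-P[m][:,:2].mean(0); w,V=np.linalg.eigh(q.T@q/len(q)); print(np.sqrt(w*12),V[:,1],np.degrees(np.arctan2(V[1,1],V[0,1])))
m=(z>.018)&(z<.032)
q=P[m][:,:2];c,s_,a=cv2.minAreaRect(q.astype(np.float32));print("rail",m.sum(),c,s_,a,z[m].mean(),cv2.boxPoints((c,s_,a)))
m=(abs(z)<.006);print("table z",m.sum(),z[m].mean())
m=(z>.033)&(z<.05);
for r in (range(260,320),range(150,200)):
    k=m&np.isin(uv[:,0],r);print("plate",k.sum(),cv2.minAreaRect(P[k][:,:2].astype(np.float32)),np.median(z[k]))
E
```

```text
148 [ 0.56151079 -0.20806301  0.10746683] [293.91891892 188.77027027]
[0.01453399 0.04219691] [-0.96376702 -0.26674546] -164.52930606609516
161 [0.52237561 0.0392142  0.10678308] [173.8757764  206.50931677]
[0.01455022 0.0744089 ] [-0.97981449 -0.19990888] -168.4683695444082
rail 6532 (0.6107431054115295, -0.027445584535598755) (0.24801184237003326, 0.46427369117736816) 15.342167854309082 0.025291414296842202 [[ 0.42973697  0.16360876]
 [ 0.5525758  -0.2841196 ]
 [ 0.79174924 -0.21849993]
 [ 0.6689104   0.22922844]]
table z 15051 0.0009190588718569571
plate 1228 ((0.6075433492660522, -0.1883951723575592), (0.14483706653118134, 0.0853845402598381), 9.787738800048828) 0.04189251753388468
plate 1381 ((0.5809332132339478, 0.04392693191766739), (0.0964641273021698, 0.2640518248081207), 87.71406555175781) 0.041787502791501674
```

View pics/topc.png

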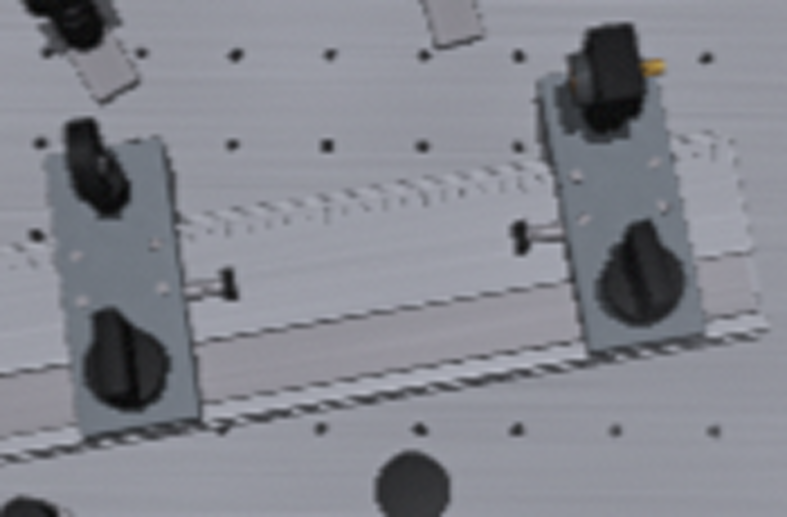

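View pics/scenec.png

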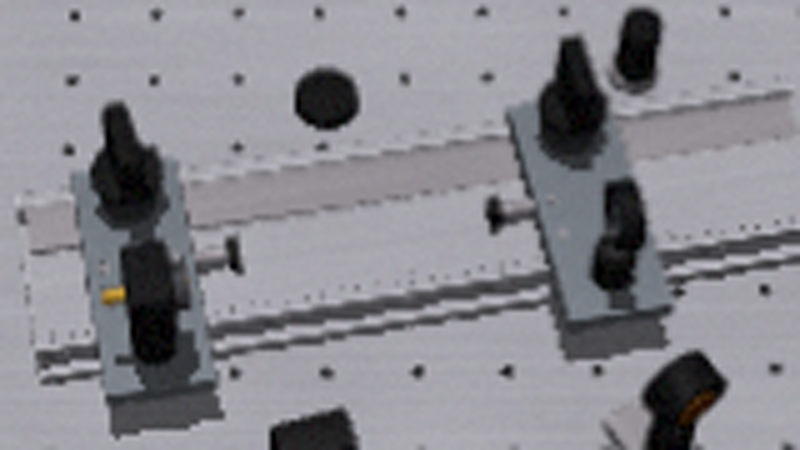

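The enlarged views confirm it. The right carriage, with the square head and yellow connector, is the detector's, and the left one carries the ring lens. In the top view the bumpers are at about (265.6,182.7) for the detector and (201.1,193.2) for the lens.

```bash
python3 - <<'E'
from h import *
d=np.load("top0.npy")
cp=lambda x,y:(150+x/4.497,130+y/4.496)
# strip edge lines & rail edge at z=.025
for a,b in(((200,343),(570,283)),((205,405),(580,347))):
    P=unproj("top",[cp(*a),cp(*b)],z=.025);v=P[0]-P[1];print(P[:,:2].round(4).tolist(),"yaw",np.degrees(np.arctan2(-v[0],v[1])))
for (u,v) in (cp(520,237),cp(230,284)):
    for z in(.045,.05):print("bump",z,unproj("top",[(u,v)],z=z)[0].round(4))
    u,v=int(round(u)),int(round(v));q=[(i,j) for j in range(v-4,v+5) for i in range(u-4,u+5)]
    P=unproj("top",q,depth=[d[j,i] for i,j in q]);m=P[:,2]>.032;print(m.sum(),P[m].mean(0).round(4),P[m].min(0).round(4),P[m].max(0).round(4))
v,u=np.mgrid[195:222,162:190];v=v.ravel();u=u.ravel();P=unproj("top",np.c_[u,v],depth=d[v,u])
m=(P[:,2]>.095)&(P[:,2]<.115);Q=P[m][:,:2];print("lensknob",m.sum(),Q.mean(0),cv2.minAreaRect(Q.astype(np.float32)))
s=ctrl.get_state();print(R.from_quat(s['tcp_rot']).as_matrix().round(3))
E
```

```text
[[0.539, 0.0082], [0.5712, -0.177]] yaw 9.865143376285605
[[0.5077, 0.0045], [0.5384, -0.1819]] yaw 9.364002892909012
bump 0.045 [ 0.5899 -0.1512  0.045 ]
bump 0.05 [ 0.5886 -0.151   0.05  ]
35 [ 0.5866 -0.153   0.0662] [ 0.3524 -0.1614  0.0333] [ 0.5999 -0.1237  0.9798]
bump 0.045 [ 0.5649 -0.0083  0.045 ]
bump 0.05 [ 0.5637 -0.0089  0.05  ]
27 [ 0.5664 -0.0037  0.04  ] [ 0.5602 -0.0078  0.0328] [0.5736 0.0024 0.0443]
lensknob 152 [0.51811293 0.03831548] ((0.5190294981002808, 0.039371706545352936), (0.042588360607624054, 0.014332433231174946), 11.009047508239746)
[[-0.922  0.386 -0.001]
 [ 0.386  0.922 -0.002]
 [ 0.    -0.002 -1.   ]]
```

```bash
cat > to.py <<'E'
import sys
from h import *
# usage: x y z yang(deg of tool y)
x,y,z,a=map(float,sys.argv[1:])
s=ctrl.get_state();M=R.from_quat(s['tcp_rot'])
t=np.radians(a);Y=np.array([np.cos(t),np.sin(t),0]);Z=np.array([0,0,-1.]);T=R.from_matrix(np.c_[np.cross(Y,Z),Y,Z])
print("shift cm",(M.inv().apply(np.array([x,y,z])-s['eef_pos'])*100).round(2),"turn",(M.inv()*T).as_rotvec().round(3),"t",s['time'],"q",s['qpos'].round(2),s['eef_pos'].round(4),s['contact_force'].round(1),s['wrist_torque'].round(2))
E
python3 -m crank '[[-30,-32.5,2,0,0,1.2],[-30,-32.5,2,0,0,1.2],[-30,-32.5,2,0,0,1.2],[-30,-32.5,2,0,0,1.2],[-30,-32.5,2,0,0,1.2],[-30,-32.5,2,0,0,1.2],[-30,-32.5,2,0,0,1.2],[-30,-32.5,2,0,0,1.2],[-30,-32.5,2,0,0,1.2],[-30,-32.5,2,0,0,1.2]]' 0.6 40
python3 to.py .5615 -.208 .16 -74.5
```

```text
time: 1.1
eef_pos: [0.413, 0.2029, 0.2107]
tcp_rot: [0.719, 0.695, -0.001, 0.0]
contact_force: [-0.2, 0.1, -0.6]
opening: 0.6
finger_force: 0.0
shift cm [-40.57  16.19   5.13] turn [1.000e-03 2.000e-03 1.268e+00] t 1.1 q [ 0.24 -0.19  2.11 -0.    1.22  0.27] [0.413  0.2029 0.2107] [-0.2  0.1 -0.6] [ 0.03 -0.02 -0.04]
```

```bash

python3 -m crank '[[-40.5,16.2,5,0,0,1.27],[-40.5,16.2,5,0,0,1.27],[-40.5,16.2,5,0,0,1.27],[-40.5,16.2,5,0,0,1.27],[-40.5,16.2,5,0,0,1.27],[-40.5,16.2,5,0,0,1.27],[-40.5,16.2,5,0,0,1.27],[-40.5,16.2,5,0,0,1.27],[-40.5,16.2,5,0,0,1.27],[-40.5,16.2,5,0,0,1.27]]'
python3 -m crank '[[0,0,0,0,0,0],[0,0,0,0,0,0]]' >/dev/null
python3 to.py .5615 -.208 .077 -74.5
```

```text
time: 2.1
eef_pos: [0.5641, -0.2057, 0.16]
tcp_rot: [0.991, 0.135, -0.0, 0.0]
contact_force: [0.5, 0.4, 0.8]
opening: 0.602
finger_force: 0.0
shift cm [-0.35  0.67  8.39] turn [-0.001  0.001  0.006] t 2.3 q [-0.51  0.19  1.83  0.    1.13  0.78] [ 0.5631 -0.2007  0.1609] [0.3 0.2 0.3] [-0.04  0.02 -0.03]
```

```bash

python3 -m crank '[[-0.35,0.65,2,0,0,0],[-0.35,0.65,4,0,0,0],[-0.35,0.65,6,0,0,0],[-0.35,0.65,7.5,0,0,0],[-0.35,0.65,8.4,0,0,0],[-0.35,0.65,8.4,0,0,0],[-0.35,0.65,8.4,0,0,0]]'
python3 to.py .5615 -.208 .077 -74.5
```

```text
time: 3.0
eef_pos: [0.5622, -0.2093, 0.078]
tcp_rot: [0.991, 0.137, 0.0, 0.0]
contact_force: [0.8, -0.3, 0.1]
opening: 0.605
finger_force: 0.0
shift cm [-0.03 -0.14  0.1 ] turn [ 0.001 -0.001  0.005] t 3.0 q [-0.53  0.29  1.87  0.    0.98  0.77] [ 0.5622 -0.2093  0.078 ] [ 0.8 -0.3  0.1] [-0.   -0.03 -0.03]
```

```bash

python3 -m crank '[[0,-0.1,0,0,0,0],[0,-0.1,0,0,0,0],[0,-0.1,0,0,0,0],[0,-0.1,0,0,0,0],[0,-0.1,0,0,0,0],[0,-0.1,0,0,0,0],[0,-0.1,0,0,0,0],[0,-0.1,0,0,0,0]]' 0 40
python3 to.py .5615 -.208 .077 -74.5
```

```text
time: 3.8
eef_pos: [0.562, -0.2089, 0.0783]
tcp_rot: [0.991, 0.137, 0.001, 0.001]
contact_force: [0.0, -1.0, 5.1]
opening: 0.155
finger_force: 41.6
shift cm [-0.03 -0.1   0.13] turn [ 0.001 -0.001  0.004] t 3.8 q [-0.52  0.29  1.87 -0.    0.98  0.77] [ 0.562  -0.2089  0.0783] [ 0.  -1.   5.1] [-0.08  0.09  0.17]
```

```bash

python3 -m crank '[[0,0,-0.03,0,0,-0.1],[0,0,-0.05,0,0,-0.2],[0,0,-0.08,0,0,-0.3],[0,0,-0.1,0,0,-0.4],[0,0,-0.1,0,0,-0.4],[0,0,-0.1,0,0,-0.4]]'
python3 to.py .5615 -.208 .077 -74.5
python3 -m crank '[[0,0,-0.03,0,0,-0.1],[0,0,-0.05,0,0,-0.2],[0,0,-0.08,0,0,-0.3],[0,0,-0.1,0,0,-0.4],[0,0,-0.1,0,0,-0.4],[0,0,-0.1,0,0,-0.4]]'
python3 to.py .5615 -.208 .077 -74.5
```

```text
time: 4.4
eef_pos: [0.5621, -0.2091, 0.079]
tcp_rot: [0.944, 0.33, 0.001, 0.001]
contact_force: [0.3, -1.7, 4.5]
opening: 0.158
finger_force: 41.4
shift cm [ 0.02 -0.12  0.2 ] turn [ 0.002 -0.001  0.402] t 4.4 q [-0.53  0.29  1.87 -0.    0.98  0.37] [ 0.5621 -0.2091  0.079 ] [ 0.3 -1.7  4.5] [-0.33 -0.06  0.15]
time: 5.0
eef_pos: [0.5621, -0.2088, 0.0799]
tcp_rot: [0.86, 0.511, 0.001, 0.001]
contact_force: [1.5, -1.6, 4.7]
opening: 0.155
finger_force: 41.3
shift cm [ 0.04 -0.09  0.29] turn [ 0.002 -0.001  0.801] t 5.0 q [-0.52  0.29  1.87  0.    0.98 -0.03] [ 0.5621 -0.2088  0.0799] [ 1.5 -1.6  4.7] [-0.15 -0.17 -0.01]
```

```bash

python3 -m crank '[[0,0,-0.03,0,0,-0.12],[0,0,-0.06,0,0,-0.24],[0,0,-0.09,0,0,-0.36],[0,0,-0.12,0,0,-0.48],[0,0,-0.15,0,0,-0.6],[0,0,-0.18,0,0,-0.72],[0,0,-0.2,0,0,-0.8],[0,0,-0.2,0,0,-0.8],[0,0,-0.2,0,0,-0.8]]'
python3 to.py .5615 -.208 .077 -74.5
python3 -m crank '[[0,0,-0.03,0,0,-0.12],[0,0,-0.06,0,0,-0.24],[0,0,-0.07,0,0,-0.3],[0,0,-0.07,0,0,-0.3],[0,0,-0.07,0,0,-0.3]]'
python3 - <<'E'
from h import *
s=ctrl.get_state();M=R.from_quat(s['tcp_rot']);print(s['wrist_torque'],s['qpos'])
for L in(-.02,.1,.135):
    print(L,M.inv().apply([-.1702*L*100,.9854*L*100,0]).round(2))
E
```

```text
time: 5.9
eef_pos: [0.5624, -0.2086, 0.0818]
tcp_rot: [0.593, 0.805, 0.0, 0.001]
contact_force: [4.3, -1.4, 4.4]
opening: 0.16
finger_force: 41.3
shift cm [ 0.08 -0.07  0.48] turn [ 3.000e-03 -1.000e-03  1.601e+00] t 5.9 q [-0.52  0.29  1.87  0.    0.98 -0.83] [ 0.5624 -0.2086  0.0818] [ 4.3 -1.4  4.4] [-0.16 -0.58 -0.06]
time: 6.4
eef_pos: [0.5625, -0.2085, 0.0826]
tcp_rot: [0.466, 0.885, 0.0, 0.001]
contact_force: [5.2, -1.2, 4.7]
opening: 0.158
finger_force: 41.3
[-0.09877616 -0.70072944  0.01283445] [-5.24390282e-01  2.85677077e-01  1.87045722e+00  1.03042510e-03
  9.82846045e-01 -1.12581907e+00]
-0.02 [-1.82 -0.83  0.  ]
0.1 [ 9.09  4.17 -0.01]
0.135 [ 1.227e+01  5.630e+00 -1.000e-02]
```

```bash

python3 -m crank '[[0.45,0.21,0,0,0,0],[1.36,0.63,0,0,0,0],[2.73,1.25,0,0,0,0],[4.1,1.88,0,0,0,0],[5.45,2.5,0,0,0,0],[6.8,3.13,0,0,0,0],[8,3.67,0,0,0,0],[8.7,3.99,0,0,0,0],[9.09,4.17,0,0,0,0],[9.09,4.17,0,0,0,0]]'
python3 - <<'E'
from h import *
s=ctrl.get_state();M=R.from_quat(s['tcp_rot']);print(s['wrist_torque'],s['contact_force']@[-.1702,.9854,0])
p,d=ctrl.read_camera("top");np.save("top1.npy",d);cv2.imwrite("pics/top1.png",p)
cv2.imwrite("pics/top1c.png",cv2.resize(p[130:245,150:325],(787,517),interpolation=cv2.INTER_CUBIC))
E
```

```text
time: 7.4
eef_pos: [0.5449, -0.1089, 0.0826]
tcp_rot: [0.466, 0.885, 0.001, 0.001]
contact_force: [4.3, 1.7, 5.3]
opening: 0.159
finger_force: 41.5
[ 0.33329003 -0.74531553 -0.06843889] 0.9448896871590432
```

View pics/top1c.png

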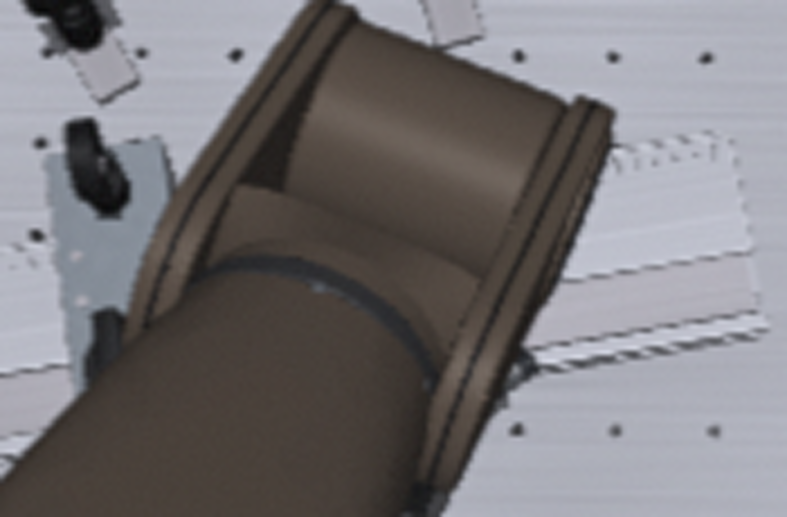

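```bash

python3 -m crank '[[0.4,0.18,0,0,0,0],[0.9,0.41,0,0,0,0],[1.5,0.69,0,0,0,0],[2.0,0.92,0,0,0,0],[2.45,1.12,0,0,0,0],[2.73,1.25,0,0,0,0],[2.73,1.25,0,0,0,0]]'
python3 - <<'E'
from h import *
s=ctrl.get_state();print(s['wrist_torque'],s['contact_force']@[-.1702,.9854,0],(s['eef_pos'][:2]-[.5625,-.2085])@[-.1702,.9854])
p,d=ctrl.read_camera("scene");np.save("scene1.npy",d);cv2.imwrite("pics/scene1.png",p)
cv2.imwrite("pics/scene1c.png",cv2.resize(p[175:265,225:365],(796,512),interpolation=cv2.INTER_CUBIC))
E
```

```text
time: 8.15
eef_pos: [0.5397, -0.0799, 0.0826]
tcp_rot: [0.466, 0.885, 0.001, 0.001]
contact_force: [5.1, 1.8, 3.9]
opening: 0.156
finger_force: 41.4
[ 0.24691434 -0.78012773  0.01972799] 0.8619782870261261 0.13058679119725633
```

View pics/scene1c.png

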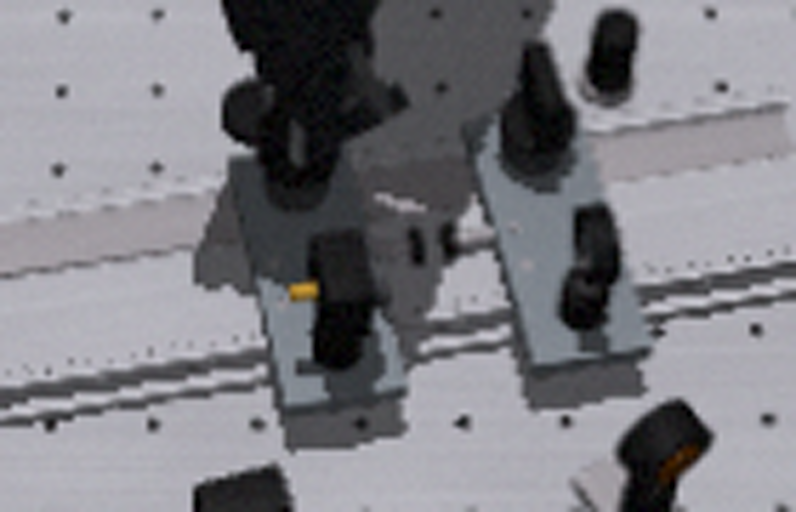

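The carriage followed. The bumpers in the crop, at (417,245) and (450,238), are still about 9 mm apart, which agrees with the ~10 mm I estimated. I'll creep in now.

```bash
cat > f.py <<'E'
from h import *
s=ctrl.get_state();print("along F",(s['contact_force']@[-.1702,.9854,0]).round(2),"pos mm",(((s['eef_pos'][:2]-[.5625,-.2085])@[-.1702,.9854])*1000).round(2),"tz",s['wrist_torque'].round(3)[2],"t",s['time'],"op",round(s['opening'],3),s['finger_force'].round(1),"q6",s['qpos'][5].round(3),s['contact_force'].round(1))
E
python3 -m crank '[[0.14,0.06,0,0,0,0],[0.27,0.13,0,0,0,0],[0.41,0.19,0,0,0,0],[0.46,0.21,0,0,0,0],[0.46,0.21,0,0,0,0]]' >/dev/null; python3 f.py
python3 -m crank '[[0.05,0.02,0,0,0,0],[0.09,0.04,0,0,0,0]]'>/dev/null; python3 f.py
```

```text
Traceback (most recent call last):
  File "f.py", line 2, in <module>
    s=ctrl.get_state();print("along F",(s['contact_force']@[-.1702,.9854,0]).round(2),"pos mm",(((s['eef_pos'][:2]-[.5625,-.2085])@[-.1702,.9854])*1000).round(2),"tz",s['wrist_torque'].round(3)[2],"t",s['time'],"op",round(s['opening'],3),s['finger_force'].round(1),"q6",s['qpos'][5].round(3),s['contact_force'].round(1))
                                                                                                                                                                                                                                              ^^^^^^^^^^^^^^^^^^^^^^^
AttributeError: 'float' object has no attribute 'round'
Traceback (most recent call last):
  File "f.py", line 2, in <module>
    s=ctrl.get_state();print("along F",(s['contact_force']@[-.1702,.9854,0]).round(2),"pos mm",(((s['eef_pos'][:2]-[.5625,-.2085])@[-.1702,.9854])*1000).round(2),"tz",s['wrist_torque'].round(3)[2],"t",s['time'],"op",round(s['opening'],3),s['finger_force'].round(1),"q6",s['qpos'][5].round(3),s['contact_force'].round(1))
                                                                                                                                                                                                                                              ^^^^^^^^^^^^^^^^^^^^^^^
AttributeError: 'float' object has no attribute 'round'
```

```bash
sed -i "s/s\['finger_force'\].round(1)/round(s['finger_force'],1)/" f.py; python3 f.py
python3 -m crank '[[0.05,0.02,0,0,0,0],[0.09,0.04,0,0,0,0]]'>/dev/null; python3 f.py
```

```text
along F -1.8 pos mm 135.84 tz -0.017 t 8.9 op 0.152 41.3 q6 -0.926 [ 4.5 -1.   4.6]
along F -0.69 pos mm 136.8 tz -0.049 t 9.1 op 0.16 41.3 q6 -0.924 [5.6 0.3 4.9]
```

```bash

python3 -m crank '[[0.05,0.02,0,0,0,0],[0.09,0.04,0,0,0,0]]'>/dev/null; python3 f.py
python3 -m crank '[[0.05,0.02,0,0,0,0],[0.09,0.04,0,0,0,0]]'>/dev/null; python3 f.py
```

```text
along F -2.16 pos mm 137.78 tz -0.093 t 9.3 op 0.157 41.3 q6 -0.922 [ 4.7 -1.4  3.8]
along F -2.37 pos mm 138.77 tz -0.008 t 9.5 op 0.156 41.3 q6 -0.921 [ 5.2 -1.5  4.5]
```

```bash

python3 -m crank '[[0.05,0.02,0,0,0,0],[0.05,0.02,0,0,0,0]]'>/dev/null; python3 f.py
```

```text
along F -1.66 pos mm 139.37 tz -0.013 t 9.7 op 0.158 41.3 q6 -0.92 [ 4.8 -0.9  4.3]
```

```bash

python3 -m crank '[[0.05,0.02,0,0,0,0],[0.05,0.02,0,0,0,0]]'>/dev/null; python3 f.py
```

```text
along F -1.86 pos mm 139.9 tz -0.008 t 9.9 op 0.157 41.3 q6 -0.919 [ 6.  -0.9  4.1]
```

```bash

python3 -m crank '[[0.05,0.02,0,0,0,0],[0.05,0.02,0,0,0,0]]'>/dev/null; python3 f.py
```

```text
along F -1.02 pos mm 140.46 tz -0.066 t 10.1 op 0.155 41.3 q6 -0.918 [6.  0.  4.2]
```

```bash

python3 -m crank '[[0.05,0.02,0,0,0,0],[0.05,0.02,0,0,0,0]]'>/dev/null; python3 f.py
```

```text
along F -0.94 pos mm 140.96 tz -0.019 t 10.3 op 0.156 41.3 q6 -0.917 [ 4.4 -0.2  3.7]
```

```bash

python3 -m crank '[[0.05,0.02,0,0,0,0],[0.05,0.02,0,0,0,0]]'>/dev/null; python3 f.py
```

```text
along F -2.2 pos mm 141.16 tz -0.081 t 10.5 op 0.152 41.1 q6 -0.916 [ 5.2 -1.3  3.1]
```

```bash

python3 -m crank '[[0.05,0.02,0,0,0,0],[0.05,0.02,0,0,0,0]]'>/dev/null; python3 f.py
```

```text
along F -4.6 pos mm 141.2 tz -0.026 t 10.7 op 0.158 41.1 q6 -0.916 [ 5.8 -3.7  4. ]
```

```bash

python3 -m crank '[[0.05,0.02,0,0,0,0],[0.05,0.02,0,0,0,0]]'>/dev/null; python3 f.py
```

```text
along F -5.45 pos mm 141.26 tz -0.038 t 10.9 op 0.156 41.0 q6 -0.915 [ 6.1 -4.5  2.9]
```

The force is rising while the position stalls at 141.2 mm, so the bumpers are touching. The predicted contact was 140.6 mm. Next I tighten, feeling the torque as I go.

```bash

python3 -m crank '[[0,0,0.03,0,0,0.12],[0,0,0.06,0,0,0.24],[0,0,0.09,0,0,0.36],[0,0,0.12,0,0,0.48],[0,0,0.15,0,0,0.6],[0,0,0.15,0,0,0.6],[0,0,0.15,0,0,0.6]]'; python3 f.py
```

```text
time: 11.6
eef_pos: [0.5376, -0.0695, 0.0811]
tcp_rot: [0.707, 0.708, -0.0, 0.002]
contact_force: [5.0, -5.1, 3.3]
opening: 0.157
finger_force: 41.1
along F -5.9 pos mm 141.22 tz -0.056 t 11.6 op 0.157 41.1 q6 -0.315 [ 5.  -5.1  3.3]
```

```bash

python3 -m crank '[[0,0,0.03,0,0,0.12],[0,0,0.06,0,0,0.24],[0,0,0.08,0,0,0.3],[0,0,0.08,0,0,0.3],[0,0,0.08,0,0,0.3]]'; python3 f.py
```

```text
time: 12.1
eef_pos: [0.5375, -0.0695, 0.0803]
tcp_rot: [0.804, 0.594, 0.0, 0.002]
contact_force: [4.1, -5.2, 3.7]
opening: 0.157
finger_force: 41.2
along F -5.78 pos mm 141.28 tz -0.076 t 12.1 op 0.157 41.2 q6 -0.015 [ 4.1 -5.2  3.7]
```

```bash

python3 -m crank '[[0,0,0.03,0,0,0.1],[0,0,0.05,0,0,0.2],[0,0,0.05,0,0,0.2],[0,0,0.05,0,0,0.2]]'>/dev/null; python3 f.py
```

```text
along F -6.04 pos mm 141.35 tz -0.089 t 12.5 op 0.156 41.2 q6 0.185 [ 3.  -5.6  4. ]
```

```bash

python3 -m crank '[[0,0,0.03,0,0,0.1],[0,0,0.05,0,0,0.2],[0,0,0.05,0,0,0.2],[0,0,0.05,0,0,0.2]]'>/dev/null; python3 f.py
```

```text
along F -5.16 pos mm 141.38 tz -0.083 t 12.9 op 0.157 41.3 q6 0.385 [ 4.3 -4.5  4.4]
```

```bash

python3 -m crank '[[0,0,0.03,0,0,0.1],[0,0,0.05,0,0,0.2],[0,0,0.05,0,0,0.2],[0,0,0.05,0,0,0.2]]'>/dev/null; python3 f.py
```

```text
along F -4.37 pos mm 141.49 tz -0.095 t 13.3 op 0.156 41.3 q6 0.585 [ 3.6 -3.8  4.5]
```

```bash

python3 -m crank '[[0,0,0.03,0,0,0.1],[0,0,0.05,0,0,0.2],[0,0,0.05,0,0,0.2],[0,0,0.05,0,0,0.2]]' 0 60 >/dev/null; python3 f.py
```

```text
along F -5.45 pos mm 141.57 tz -0.071 t 13.7 op 0.157 62.4 q6 0.785 [ 3.2 -5.   5.9]
```

```bash

python3 -m crank '[[0,0,0.03,0,0,0.1],[0,0,0.05,0,0,0.2],[0,0,0.05,0,0,0.2],[0,0,0.05,0,0,0.2]]'>/dev/null; python3 f.py
```

```text
along F -5.18 pos mm 141.68 tz -0.086 t 14.1 op 0.148 62.4 q6 0.985 [ 3.8 -4.6  4.4]
```

```bash

python3 -m crank '[[0,0,0.03,0,0,0.1],[0,0,0.05,0,0,0.2],[0,0,0.05,0,0,0.2],[0,0,0.05,0,0,0.2]]'>/dev/null; python3 f.py
```

```text
along F -4.26 pos mm 141.77 tz -0.11 t 14.5 op 0.148 62.5 q6 1.185 [ 3.1 -3.8  6.1]
```

```bash

python3 -m crank '[[0,0,0.03,0,0,0.1],[0,0,0.05,0,0,0.2],[0,0,0.05,0,0,0.2],[0,0,0.05,0,0,0.2]]' >/dev/null; python3 f.py
```

```text
along F -3.64 pos mm 141.88 tz -0.128 t 14.9 op 0.148 62.6 q6 1.386 [ 2.8 -3.2  7.1]
```

```bash

python3 -m crank '[[0,0,0.03,0,0,0.1],[0,0,0.03,0,0,0.1],[0,0,0.03,0,0,0.1]]'>/dev/null; python3 f.py
```

```text
along F -4.04 pos mm 141.92 tz -0.219 t 15.2 op 0.156 62.7 q6 1.486 [ 2.5 -3.7  7.5]
```

```bash

python3 -m crank '[[0,0,0.03,0,0,0.1],[0,0,0.03,0,0,0.1],[0,0,0.03,0,0,0.1]]'>/dev/null; python3 f.py
```

```text
along F -3.51 pos mm 141.99 tz -0.199 t 15.5 op 0.156 62.7 q6 1.586 [ 3.2 -3.   7.1]
```

```bash

python3 -m crank '[[0,0,0.03,0,0,0.1],[0,0,0.03,0,0,0.1],[0,0,0.03,0,0,0.1]]' >/dev/null; python3 f.py
```

```text
along F -2.58 pos mm 142.01 tz -0.149 t 15.8 op 0.156 62.8 q6 1.686 [ 1.5 -2.4  7.8]
```

```bash

python3 -m crank '[[0,0,0.03,0,0,0.1],[0,0,0.03,0,0,0.1],[0,0,0.03,0,0,0.1]]'>/dev/null; python3 f.py
```

```text
along F -1.98 pos mm 142.05 tz -0.261 t 16.1 op 0.148 62.9 q6 1.786 [ 1.9 -1.7  8.7]
```

```bash

python3 -m crank '[[0,0,0.03,0,0,0.1],[0,0,0.03,0,0,0.1],[0,0,0.03,0,0,0.1]]' >/dev/null; python3 f.py
```

```text
along F -2.27 pos mm 142.07 tz -0.216 t 16.4 op 0.152 63.0 q6 1.886 [ 0.9 -2.1  8.3]
```

```bash

python3 -m crank '[[0,0,0.03,0,0,0.1],[0,0,0.03,0,0,0.1],[0,0,0.03,0,0,0.1]]'>/dev/null; python3 f.py
```

```text
along F -1.03 pos mm 142.1 tz -0.207 t 16.7 op 0.149 63.1 q6 1.986 [ 1.  -0.9  9.1]
```

```bash

python3 -m crank '[[0,0,0.02,0,0,0.1],[0,0,0.02,0,0,0.1],[0,0,0.02,0,0,0.1]]' 0 80 >/dev/null; python3 f.py
```

```text
along F -2.19 pos mm 142.15 tz -0.238 t 17.0 op 0.154 79.8 q6 2.086 [ 1.4 -2.   9.3]
```

```bash

python3 -m crank '[[0,0,0.02,0,0,0.1],[0,0,0.02,0,0,0.1],[0,0,0.02,0,0,0.1]]'>/dev/null; python3 f.py
```

```text
along F -2.59 pos mm 142.15 tz -0.153 t 17.3 op 0.148 79.8 q6 2.186 [ 2.3 -2.2  9.7]
```

```bash

python3 -m crank '[[0,0,0.02,0,0,0.1],[0,0,0.02,0,0,0.1],[0,0,0.02,0,0,0.1]]'>/dev/null; python3 f.py
```

```text
along F -0.86 pos mm 142.16 tz -0.128 t 17.6 op 0.151 79.8 q6 2.286 [ 2.5 -0.4 10. ]
```

```bash

for i in 1 2 3; do python3 -m crank '[[0,0,0,0,0,0]]' >/dev/null; python3 f.py; done
python3 -m crank '[[0,0,0.02,0,0,0.1],[0,0,0.02,0,0,0.1]]'>/dev/null; python3 f.py
for i in 1 2 ; do python3 -m crank '[[0,0,0,0,0,0]]' >/dev/null; python3 f.py; done
python3 -c "
from h import *
s=ctrl.get_state();print(s['joint_efforts'].round(3),s['wrist_torque'],s['eef_pos'],R.from_quat(s['tcp_rot']).as_matrix().round(3))"
```

```text
along F -2.27 pos mm 142.16 tz -0.163 t 17.7 op 0.152 79.8 q6 2.286 [ 2.3 -1.9  9.9]
along F -1.96 pos mm 142.19 tz -0.161 t 17.8 op 0.15 79.8 q6 2.286 [ 2.3 -1.6  9.7]
along F -0.82 pos mm 142.16 tz -0.113 t 17.9 op 0.151 79.8 q6 2.286 [ 2.5 -0.4  9.4]
along F -2.37 pos mm 142.17 tz -0.112 t 18.1 op 0.152 79.8 q6 2.386 [ 2.3 -2.   9.9]
along F -1.6 pos mm 142.18 tz -0.12 t 18.2 op 0.152 79.8 q6 2.385 [ 1.7 -1.3  9.8]
along F -1.32 pos mm 142.2 tz -0.147 t 18.3 op 0.149 79.8 q6 2.385 [ 1.9 -1.   9.9]
[  0.552 -26.    -18.547   0.103   0.653  -0.101] [-0.316521   -0.36408862 -0.14699885] [ 0.53757948 -0.06850191  0.07523126] [[ 0.429 -0.903  0.002]
 [-0.903 -0.429 -0.002]
 [ 0.002 -0.001 -1.   ]]
```

```bash

python3 -m crank '[[0,0,0.02,0,0,0.1],[0,0,0.02,0,0,0.1],[0,0,0.02,0,0,0.1]]'>/dev/null; python3 f.py
python3 -m crank '[[0,0,0.02,0,0,0.1],[0,0,0.02,0,0,0.1],[0,0,0.02,0,0,0.1]]'>/dev/null; python3 f.py
python3 -m crank '[[0,0,0.02,0,0,0.08],[0,0,0.02,0,0,0.08],[0,0,0.02,0,0,0.08]]'>/dev/null; python3 f.py
```

```text
along F -2.12 pos mm 142.19 tz -0.133 t 18.6 op 0.148 79.8 q6 2.486 [ 2.1 -1.8  9.7]
along F -1.59 pos mm 142.16 tz -0.061 t 18.9 op 0.15 79.8 q6 2.585 [ 1.7 -1.3 10.4]
along F -1.01 pos mm 142.16 tz 0.173 t 19.2 op 0.149 79.9 q6 2.664 [ 2.6 -0.6  9.6]
```

The torque has changed sign and is climbing, so the foot is biting. Joint 6 is close to its limit, so I'll regrasp half a turn back.

```bash

python3 -m crank '[[0,0,0,0,0,0],[0,0,0,0,0,0],[0,0,0,0,0,0],[0,0,-2,0,0,0],[0,0,-4,0,0,0],[0,0,-6,0,0,0],[0,0,-6,0,0,0]]' 0.6; python3 f.py
python3 -m crank '[[0,0,0,0,0,-1.57],[0,0,0,0,0,-1.57],[0,0,0,0,0,-1.57],[0,0,0,0,0,-1.57],[0,0,0,0,0,-1.57],[0,0,0,0,0,-1.57],[0,0,0,0,0,-1.57],[0,0,0,0,0,-1.57],[0,0,0,0,0,-1.57],[0,0,0,0,0,-1.57]]'>/dev/null
python3 -m crank '[[0,0,0,0,0,-1.5],[0,0,0,0,0,-1.5],[0,0,0,0,0,-1.5],[0,0,0,0,0,-1.5],[0,0,0,0,0,-1.5],[0,0,0,0,0,-1.5],[0,0,0,0,0,-1.57],[0,0,0,0,0,-1.57],[0,0,0,0,0,-1.57],[0,0,0,0,0,-1.57]]'; python3 f.py
python3 - <<'E'
from h import *
p,d=ctrl.read_camera("scene");cv2.imwrite("pics/scene2c.png",cv2.resize(p[165:265,225:365],(796,569),interpolation=cv2.INTER_CUBIC))
E
```

```text
time: 19.9
eef_pos: [0.5375, -0.0681, 0.135]
tcp_rot: [0.763, -0.646, 0.002, -0.001]
contact_force: [0.1, -0.0, 0.4]
opening: 0.6
finger_force: 0.0
along F -0.02 pos mm 142.56 tz -0.021 t 19.9 op 0.6 0.0 q6 2.663 [ 0.1 -0.   0.4]
time: 21.9
eef_pos: [0.535, -0.0674, 0.1307]
tcp_rot: [0.697, 0.718, -0.001, -0.002]
contact_force: [0.3, -0.5, -0.4]
opening: 0.599
finger_force: 0.0
along F -0.59 pos mm 143.72 tz -0.008 t 21.9 op 0.599 0.0 q6 -0.343 [ 0.3 -0.5 -0.4]
```

View pics/scene2c.png

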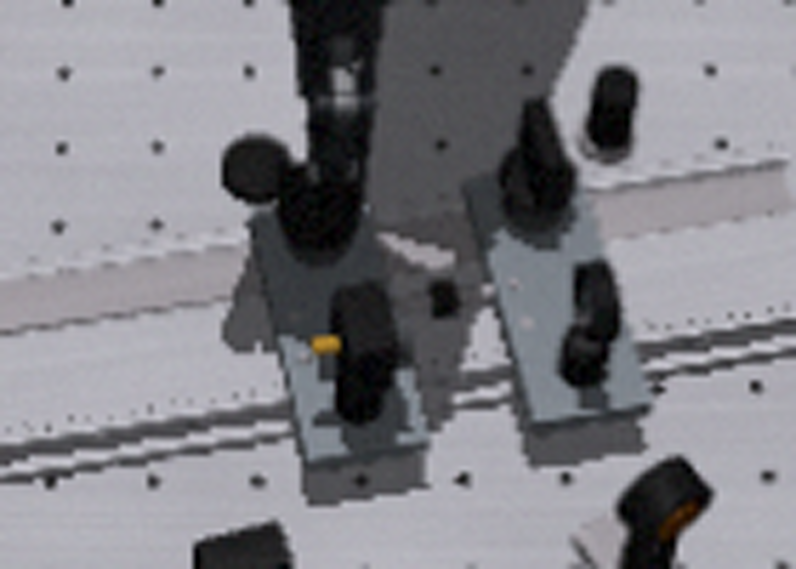

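The picture shows the bumpers touching at (443,297), with the lens carriage where it was. Now I'll line up and grip again.

```bash
python3 to.py .5376 -.0685 .0755 9.4
```

```text
shift cm [-0.13  0.28  5.52] turn [-0.004 -0.002 -0.13 ] t 21.95 q [-0.31  0.1   1.99 -0.    1.06 -0.35] [ 0.535  -0.0674  0.1307] [0.4 0.2 0.4] [ 0.03 -0.06  0.03]
```

```bash

python3 -m crank '[[-0.13,0.28,0,0,0,-0.13],[-0.13,0.28,1.5,0,0,-0.13],[-0.13,0.28,3,0,0,-0.13],[-0.13,0.28,4.5,0,0,-0.13],[-0.13,0.28,5.5,0,0,-0.13],[-0.13,0.28,5.5,0,0,-0.13],[-0.13,0.28,5.5,0,0,-0.13]]'; python3 to.py .5376 -.0685 .0755 9.4
```

```text
time: 22.65
eef_pos: [0.5392, -0.069, 0.0776]
tcp_rot: [0.651, 0.759, -0.0, -0.0]
contact_force: [0.5, 0.5, 0.2]
opening: 0.601
finger_force: 0.0
shift cm [ 0.08 -0.15  0.21] turn [-0.001 -0.    -0.011] t 22.65 q [-0.31  0.18  2.01 -0.    0.95 -0.47] [ 0.5392 -0.069   0.0776] [0.5 0.5 0.2] [0.03 0.   0.  ]
```

```bash

python3 -m crank '[[0.07,-0.15,0.2,0,0,-0.01],[0.07,-0.15,0.2,0,0,-0.01],[0.07,-0.15,0.2,0,0,-0.01]]' > /dev/null; python3 to.py .5376 -.0685 .0755 9.4
python3 -m crank '[[0,0,0,0,0,0],[0,0,0,0,0,0],[0,0,0,0,0,0],[0,0,0,0,0,0],[0,0,0,0,0,0],[0,0,0,0,0,0],[0,0,0,0,0,0],[0,0,0,0,0,0]]' 0 80;python3 f.py
python3 -m crank '[[0,0,0.02,0,0,0.1],[0,0,0.02,0,0,0.1],[0,0,0.02,0,0,0.1]]'>/dev/null; python3 f.py
```

```text
shift cm [ 0.03 -0.04  0.11] turn [ 0.001  0.001 -0.   ] t 22.95 q [-0.31  0.18  2.01 -0.    0.95 -0.48] [ 0.538  -0.0687  0.0766] [-0.6 -0.9  0.4] [-0.02  0.04  0.01]
time: 23.75
eef_pos: [0.5378, -0.0687, 0.0764]
tcp_rot: [0.647, 0.763, -0.0, 0.0]
contact_force: [-2.4, 0.1, 5.8]
opening: 0.148
finger_force: 78.2
along F 0.55 pos mm 141.95 tz 0.221 t 23.75 op 0.148 78.2 q6 -0.478 [-2.4  0.1  5.8]
along F 0.76 pos mm 141.93 tz -0.158 t 24.05 op 0.148 78.5 q6 -0.378 [-1.1  0.6  4.5]
```

```bash
sed -i '$a print("j6",ctrl.get_state()["joint_efforts"][5].round(3))' f.py
for i in 1 2; do python3 -m crank '[[0,0,0,0,0,0]]'>/dev/null; python3 f.py;done
python3 -m crank '[[0,0,0.02,0,0,0.1],[0,0,0.02,0,0,0.1],[0,0,0.02,0,0,0.1]]'>/dev/null; python3 f.py
python3 -m crank '[[0,0,0.02,0,0,0.1],[0,0,0.02,0,0,0.1],[0,0,0.02,0,0,0.1]]'>/dev/null; python3 f.py
```

```text
along F 0.28 pos mm 141.93 tz -0.139 t 24.15 op 0.148 78.5 q6 -0.378 [-2.6 -0.2  5.1]
j6 -0.135
along F -0.28 pos mm 141.94 tz -0.088 t 24.25 op 0.149 78.5 q6 -0.378 [-2.  -0.6  5.2]
j6 -0.135
along F 1.8 pos mm 141.81 tz 1.775 t 24.55 op 0.149 90.6 q6 -0.286 [-1.7  1.5  5.9]
j6 1.765
along F 1.94 pos mm 141.76 tz 3.373 t 24.85 op 0.15 129.3 q6 -0.192 [-1.9  1.6  6.6]
j6 3.344
```

The knob has come up hard, well past 0.3 N m. I'll ease the twist off the tool, tug to check the clamp, then release.

```bash

python3 -m crank '[[0,0,0,0,0,-0.1],[0,0,0,0,0,-0.13],[0,0,0,0,0,-0.13]]'>/dev/null; python3 f.py
python3 -c "
from h import *
s=ctrl.get_state();print(R.from_quat(s['tcp_rot']).inv().apply([.1702*.1,-.9854*.1,0]))"
```

```text
along F 1.82 pos mm 141.82 tz 1.089 t 25.15 op 0.15 80.7 q6 -0.313 [-3.   1.3  6.3]
j6 0.971
[-0.09855245  0.0169471   0.00014816]
```

```bash

python3 -m crank '[[-0.05,0.01,0,0,0,0],[-0.1,0.02,0,0,0,0],[-0.1,0.02,0,0,0,0]]'>/dev/null; python3 f.py
python3 -m crank '[[-0.1,0.02,0,0,0,0],[-0.1,0.02,0,0,0,0]]'>/dev/null; python3 f.py
```

```text
along F 2.85 pos mm 141.65 tz 1.026 t 25.45 op 0.152 80.9 q6 -0.315 [-2.1  2.5  7.5]
j6 1.047
along F 6.62 pos mm 141.42 tz 0.982 t 25.65 op 0.148 81.1 q6 -0.317 [-3.   6.2  9.1]
j6 1.047
```

```bash

python3 -m crank '[[-0.1,0.02,0,0,0,0],[-0.2,0.04,0,0,0,0],[-0.2,0.04,0,0,0,0],[-0.2,0.04,0,0,0,0]]'>/dev/null; python3 f.py
```

```text
along F 9.81 pos mm 141.03 tz 1.022 t 26.05 op 0.151 81.5 q6 -0.32 [-2.7  9.5 10.6]
j6 1.051
```

```bash

python3 -m crank '[[-0.1,0.02,0,0,0,0],[-0.2,0.04,0,0,0,0],[-0.2,0.04,0,0,0,0],[-0.2,0.04,0,0,0,0]]'>/dev/null; python3 f.py
python3 -m crank '[[0.3,-0.05,0,0,0,0],[0.55,-0.1,0,0,0,0],[0.55,-0.1,0,0,0,0],[0.55,-0.1,0,0,0,0]]'>/dev/null; python3 f.py
```

```text
along F 14.96 pos mm 140.65 tz 1.043 t 26.45 op 0.15 81.8 q6 -0.323 [-4.2 14.5 11.1]
j6 1.071
along F 2.46 pos mm 141.8 tz 1.054 t 26.85 op 0.151 80.8 q6 -0.314 [-3.   2.   7.3]
j6 1.054
```

The clamp held 15 N and the tool came back elastically to the same spot. Releasing now.

```bash

python3 -m crank '[[0,0,0,0,0,0],[0,0,0,0,0,0],[0,0,0,0,0,0],[0,0,0,0,0,0],[0,0,-3,0,0,0],[0,0,-6,0,0,0],[0,0,-10,0,0,0],[0,0,-14,0,0,0],[0,0,-14,0,0,0]]' 0.6; 
python3 -m crank '[[-5,0,-3,0,0,0],[-10,0,-3,0,0,0],[-15,0,-3,0,0,0],[-20,0,-3,0,0,0],[-20,0,-3,0,0,0],[-20,0,-3,0,0,0]]'; python3 f.py
python3 - <<'E'
from h import *
p,d=ctrl.read_camera("top");np.save("top3.npy",d)
cv2.imwrite("pics/top3c.png",cv2.resize(p[130:245,150:325],(787,517),interpolation=cv2.INTER_CUBIC))
for k in("top0","top3"):
    D=np.load(k+".npy");v,u=np.mgrid[195:222,162:190];v=v.ravel();u=u.ravel();P=unproj("top",np.c_[u,v],depth=D[v,u])
    m=(P[:,2]>.095)&(P[:,2]<.115);print(k,m.sum(),P[m].mean(0))
E
```

```text
time: 27.75
eef_pos: [0.5416, -0.0703, 0.2227]
tcp_rot: [0.709, 0.705, 0.003, 0.006]
contact_force: [-0.1, -0.6, -0.0]
opening: 0.6
finger_force: 0.0
time: 28.35
eef_pos: [0.5361, -0.2704, 0.2442]
tcp_rot: [0.71, 0.704, 0.0, -0.001]
contact_force: [-0.1, 0.6, -0.6]
opening: 0.6
finger_force: 0.0
along F 0.63 pos mm -56.5 tz 0.01 t 28.35 op 0.6 0.0 q6 -0.627 [-0.1  0.6 -0.6]
j6 -0.039
top0 152 [0.51811293 0.03831548 0.10706378]
top3 152 [0.51827697 0.03827775 0.10693676]
```

View pics/top3c.png

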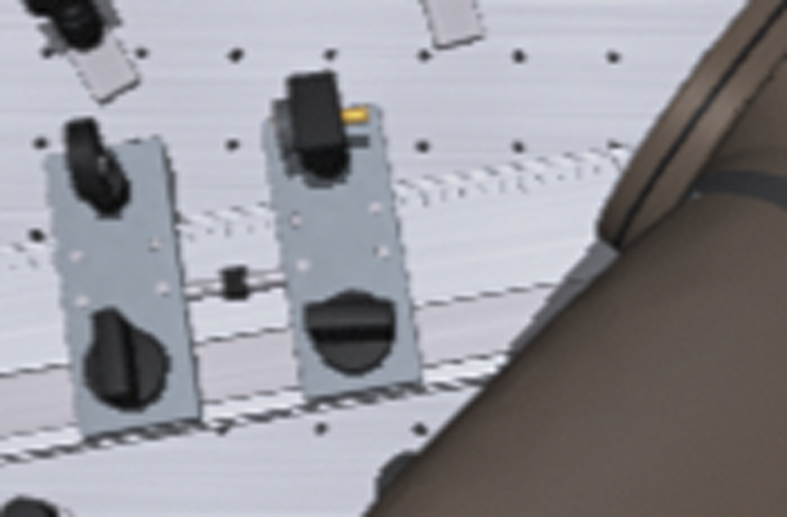

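The bumpers meet at (235,283), the lens knob has shifted less than 0.2 mm, and the arm is clear of everything.

```bash
python3 -m crank '[[0,0,0,0,0,0],[0,0,0,0,0,0]]' >/dev/null; python3 -c "
from plant import ctrl
print(ctrl.sign_off())"
```

```text
the job is handed in; nothing more can be done
None
```

The job is handed in, with no verdict shown: the detector carriage is locked with its bumper touching the lens bumper, its knob came up hard and held a 15 N tug, and the lens carriage moved less than 0.2 mm in the camera measurement.

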